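Clip the raised stop pin on an inclined press bed

ROBOT

A 6-joint arm with a two-finger parallel gripper is mounted at the origin on the work surface. World frame = base frame: x ahead of the robot, y to its left, z up, the work surface at z = 0. Lengths are in m, angles in degrees, forces in N, time in s.
With the tool pointing down it reaches from about 0.3 to 0.75 m from the base axis. Payload 8.5 kg.
Tool frame: the origin (TCP) lies on the centre line of the jaws, within the pads' length; the fingertips stand 22 mm ahead of it and the grasp point (between the pads) lies 3 mm ahead of it (env.tip_reach is the distance from the TCP to the fingertips, in m); y points along the fingers, z is the direction in which the jaws open and shut, and the axes are right-handed (so a half turn about y gives the same grasp; the last joint's range is limited). The gripper opens to 85 mm and grips with 20 to 120 N. Pads are 22 mm wide; open, the fingers measure 114 mm over their backs; the gripper's body (76 mm by 85 mm) begins 54 mm behind the grasp point. The pads swing forward as they close: fully open they stand 13 mm farther back than shut.
Start: joints at [55.216, 21.807, 74.336, -0, 83.858, -12.336], TCP at [0.21, 0.508, 0.253] pointing down, gripper open.
Joint ranges: [-178.18, 178.18], [-50.72, 133.34], [12.68, 142.11], [-81.47, 261.47], [9.98, 163.14], [-165.26, 165.26]. Speed limits (degrees/s): [136.94, 136.94, 180, 180, 180, 180].

INTERFACE

Orientations are given as a 3x3 rotation matrix whose columns are the frame's x, y, z axes.
In Python, from rig import env, get_image gives the robot as it stands. The module is installed in compiled form; this text tells all that it offers.
- The arm moves only by the tool carry_out, never from a script. Its argument "targets" is a list that holds one entry, the list of rows, each a list of 7 numbers: the closure, from 0 (fully open) to 1 (shut), then the shift along the world's x, y, z in mm, then the turn, a rotation vector about the world's x, y, z in degrees. In form: [[[claw, dx, dy, dz, ax, ay, az], ...]]. A call has 1 to 20 rows; each row is the pose to reach, as a shift and turn from the pose commanded when the call began; what a row does not reach only later rows make up. A row lasts 1/12 s, in which the tool goes at most 41.7 mm and 7.16 degrees, less where a joint would pass 70% of its speed; a pose out of reach is approached as far as the arm can. A call with a gripper value outside its range is refused whole. The fingers move at their own pace and stop on an object; "squeeze" is the grip in N (left out, the last holds). Time passes only in rows, so rows that repeat a pose let the fingers close. It gives the time, the measured TCP pose, the force and the opening at its end, in the units of the state.
- env.observe(): the state, without advancing time (a new reading comes with each control period).
- get_image(name): name is "scene" or "top"; returns a dict with "img" (400x640x3 uint8, red, green, blue), "fx", "fy", "cx", "cy" (pixels), "rvec" (rotation vector, rad) and "tvec" (3), from world to camera coordinates, as OpenCV has them. Camera axes: x right, y down, z forward; pixel columns grow to the right and rows downward; lengths in m; the calibration is good to about 2 mm. A picture is of the moment at which its call begins. There is no depth.
- env.close_job(): hands the job in, once; it reports no verdict.
The state is a dict: "time_s": time; "q": joint angles; "qvel": joint speeds; "joint_efforts": joint torques, N m; "position": TCP position; "tool_rot": TCP orientation; "ft_force": force on the tool from outside, world axes, zero at the start; "wrist_torque": the same for the moment, N m; "grip_width": finger opening in m.
Only numpy, scipy, OpenCV 4.12 (cv2) and the standard library are available. Lean on these libraries where they do the work, as an engineer would, in place of code of your own. Each camera call takes 0.05 s, during which the arm holds its last target.

TASK

On the inclined press bed, pull the stop pin by its knob straight out of its boss, all the way to its upper stop, so that its groove is uncovered. Then push the open retaining clip sideways into that groove until it snaps fully home around the pin, and let go, leaving the pin fully raised. Do not disturb the collar, wrench or oil can.

Things in the scene. Friction and masses are not known exactly. Their poses are not given: they have to be found in the camera images.
- press_bed: olive cast-metal press bed fixed to the bench, 180 x 140 mm base. Origin: underside, directly below the centre of the boss face. x: level, towards the high side of the slope; y: level, to the left. Its top plate rises 30 degrees towards +x. A die block stands on the high side: near face 59 mm uphill of the pin axis, top 4 mm below the boss face, highest bolt about 155 mm over the bench.
- boss_face (a point): centre of the flat face of the dark round boss (60 mm across, 22 mm proud of the sloping plate), on the pin axis, 115 mm above the bench. z: the pin axis, out of the face, leaning 30 degrees from vertical towards the press bed's -x (robot) side; x: in the face, straight uphill; y: level.
- stop_pin (a joint): how far the steel stop pin is drawn out of the boss along its axis, m: 0 = down (groove hidden in the boss), 0.012 = at its upper stop (groove open from the boss face to 12 mm above it). Friction of about 6 N holds it wherever it is left; no spring.
- pin_groove (a point): centre of the pin's groove, on the pin axis, axes as boss_face; moves with the pin: 6 mm below the boss face at joint 0, 6 mm above it with the pin fully up. Groove 12 mm high, root 18 mm in diameter. Above it the pin has a flange 32 mm in diameter, 6 mm thick (lower edge chamfered 2 mm), then the knob.
- pin_knob (a point): grip point on the pin's knob, on the pin axis, 34 mm above pin_groove, axes as boss_face; moves with the pin. The knob is a plain cylinder 24 mm in diameter and 34 mm long, from 12 to 46 mm above pin_groove.
- clip: open U-shaped steel clip lying flat on the plywood pad, 6 mm thick, 58 mm long, 34 mm wide, with an upright tab at its closed end. Origin: underside, centre of the space where the shaft sits. x: out through the open mouth (the way it is pushed); z: up, to the tab's side. The inner face of the closed end is 9 mm behind the origin; the plate reaches 46 mm behind it.
- clip_seat (a point): centre of the clip's shaft space at mid thickness (3 mm above its underside), axes as body clip; on the pin axis when the clip is home. Once home the clip normally lies on the boss face.
- clip_tab (a point): grip point on the clip's upright tab, 37 mm behind the clip origin and 27 mm above its underside. The tab is 12 mm thick along the clip's y, 18 mm along its x, and stands from 6 to 42 mm above the underside. Axes as body clip.
- clip_left (a joint): how far the clip's left (+y) leg is sprung outward, rad: 0 = relaxed, 0.22 = limit. The legs reach 12 mm ahead of the clip's origin; round lips at their ends leave a 14 mm mouth, which springs open over the 18 mm groove root (about 10 N of push) and snaps shut behind it.
- clip_right (a joint): the same for the right (-y) leg
- pad: plywood pad fixed to the bench, 160 x 130 x 12 mm, origin under its centre; the clip lies on its top, 12 mm above the bench
- collar: bystander: loose closed steel ring, 42 mm outside, 22 mm inside, 14 mm high; origin at its underside centre
- wrench: bystander: 190 mm wrench lying on the bench, along its own x
- oil_can: bystander: upright grey can, 60 mm across, 130 mm tall; origin at its underside centre
Mind the look-alikes: they are no part of the job. What is meant by the clip is not purple or turquoise, and is the smaller of those in its own colour.

How it is judged (in metres and radians):
On the way, in this order (a step that is already met when the one before it is completed fails the run):
1. the stop pin is drawn out to its upper stop (at least 9.5 of 12 mm) (value of joint stop_pin above 0.0095 m), for 0.2 s.
2. the clip is snapped home in the groove, with the pin up (value of joint stop_pin above 0.0095 m and x of clip_seat in the frame of pin_groove between -0.003 and 0.003 m and y of clip_seat in the frame of pin_groove between -0.003 and 0.003 m and z of clip_seat in the frame of pin_groove between -0.005 and 0.005 m and angle between the z axis of clip and the z axis of pin_groove, either way round below 0.2 rad and value of joint each of clip_left, clip_right below 0.06 rad), for 0.2 s.
At the end, for the whole second after the job is handed in: The pin is drawn out at least 9.5 of its 12 mm; the clip's shaft centre is within 3 mm of the pin axis in each direction and within 5 mm of the groove's mid height, the clip within 0.2 rad of square to the pin, both legs sprung back (under 0.06 rad); the clip is at rest (all of step 2 and linear speed of clip below 0.02 m/s); the robot touches nothing.
It fails at once if the collar is moved more than 30 mm (distance of collar from where it was at the start of the episode above 0.03 m).
It fails at once if the wrench is moved more than 30 mm (distance of wrench from where it was at the start of the episode above 0.03 m).
It fails at once if the oil can is moved more than 30 mm (distance of oil_can from where it was at the start of the episode above 0.03 m).
It also fails if it takes over 51 s, if anything falls off the work surface, if the arm or the gripper's body presses on something with over 40 N, if the wrist force passes 120 N, or if a joint passes its speed limit or range.

## Working session

There is one attempt and no reset: what is moved stays moved. The work goes in short steps, Python scripts to look and compute and a tool call to move; the robot and the scene stay as the last step left them, time stands still between calls to the robot, and variables do not carry over. Pictures are saved under pics/ and viewed, and the job is handed in when it is done.

Besides the shell and the picture viewer there is one more tool, called after "Call:" in YAML: its name, and indented under it one key for each argument. carry_out: Moves the arm, as the interface text tells. Its arguments: {"type":"object","properties":{"targets":{"type":"array"},"squeeze":{"type":"number"}},"required":["targets"]}

```bash
mkdir -p pics; python3 - <<'E'
from rig import env,get_image
import cv2,pickle
print(env.observe(),env.tip_reach)
for n in("scene","top"):
    d=get_image(n);pickle.dump(d,open(f"{n}0.pkl","wb"));cv2.imwrite(f"pics/{n}0.png",d["img"][:,:,::-1])
    print({k:v for k,v in d.items() if k!="img"})
E
```

```text
{'time_s': 0.0, 'q': array([ 5.52145092e+01,  2.18420194e+01,  7.43863589e+01,  1.37763495e-03,
        8.38597158e+01, -1.23370405e+01]), 'qvel': array([ 0.0066603 ,  0.01060484,  0.01401551,  0.05342119,  0.00025313,
       -0.06928038]), 'joint_efforts': array([-2.51158621e-03, -4.48456800e+01, -2.31270629e+01, -2.74669128e-04,
        4.87696103e-03, -2.30333291e-05]), 'position': array([0.20986626, 0.50808873, 0.25269267]), 'tool_rot': array([[ 9.24222316e-01, -8.96805039e-04,  3.81853775e-01],
       [-3.81854666e-01, -1.24912709e-03,  9.24221539e-01],
       [-3.51862637e-04, -9.99998818e-01, -1.49692032e-03]]), 'ft_force': array([ 0.84601303,  0.05943854, -0.49850375]), 'wrist_torque': array([-0.01672038,  0.03861469, -0.00088462]), 'grip_width': 0.08547404488410691} 0.022
{'fx': 452.09237633717754, 'fy': 452.09237633717754, 'cx': 318.4954064821142, 'cy': 195.81037528316955, 'rvec': array([ 1.18798057,  2.37141847, -0.90526062]), 'tvec': array([ 0.35494509, -0.25398309,  1.49024336])}
{'fx': 515.3627601171554, 'fy': 515.3627601171554, 'cx': 330.2714274392773, 'cy': 209.95877175469292, 'rvec': array([ 2.16909901, -2.16369086,  0.11045633]), 'tvec': array([-0.01883001,  0.59257676,  1.62787027])}
```

View pics/scene0.png

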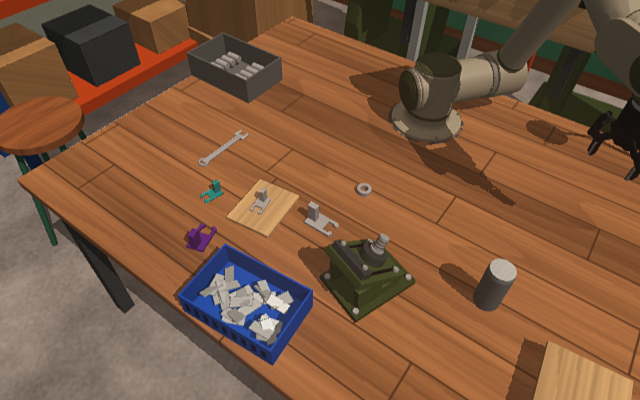

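View pics/top0.png

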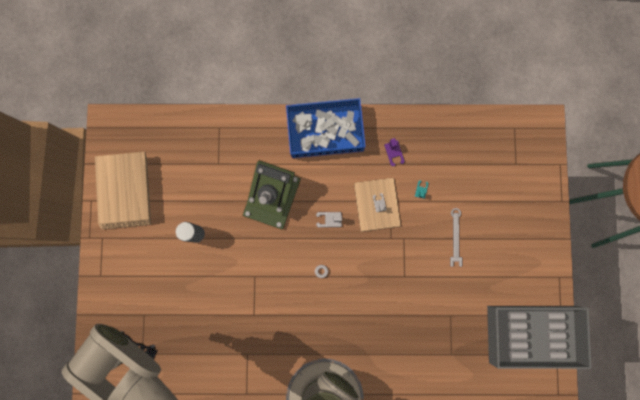

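```bash
python3 - <<'E'
import cv2,numpy as np
s=cv2.imread("pics/scene0.png");t=cv2.imread("pics/top0.png")
def up(i,x,y,w,h,f):return cv2.resize(i[y:y+h,x:x+w],None,fx=f,fy=f,interpolation=cv2.INTER_CUBIC)
cv2.imwrite("pics/c1.png",up(s,220,170,80,75,8))
cv2.imwrite("pics/c2.png",up(s,310,220,110,110,5))
cv2.imwrite("pics/c3.png",up(t,350,175,55,60,10))
cv2.imwrite("pics/c4.png",up(t,235,150,70,80,7))
E
```

```text
(no output)
```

View pics/c1.png

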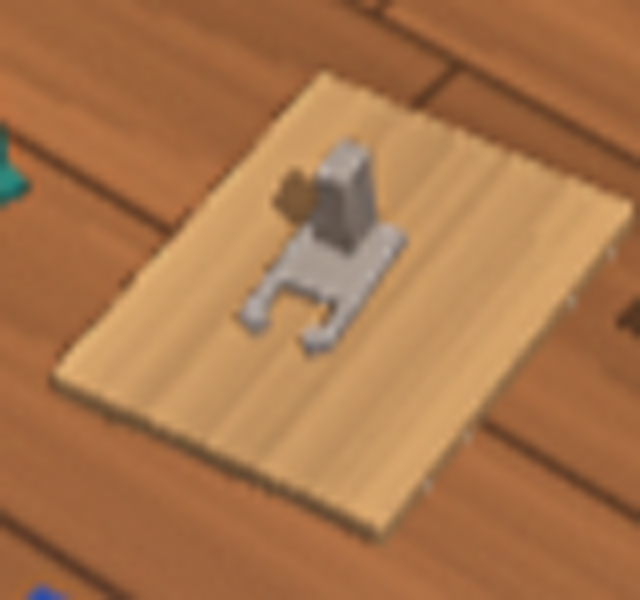

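View pics/c2.png

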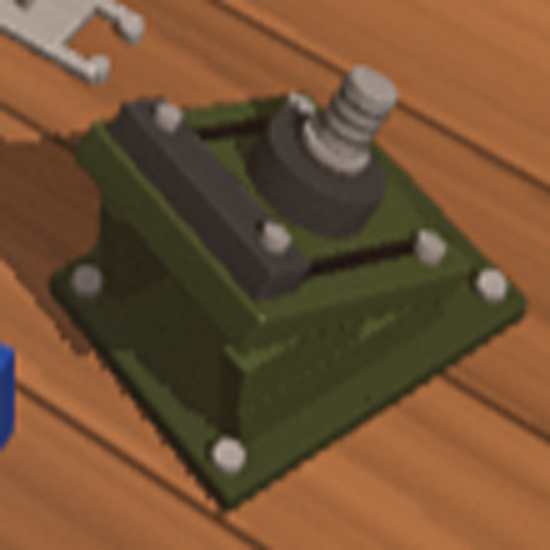

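View pics/c3.png

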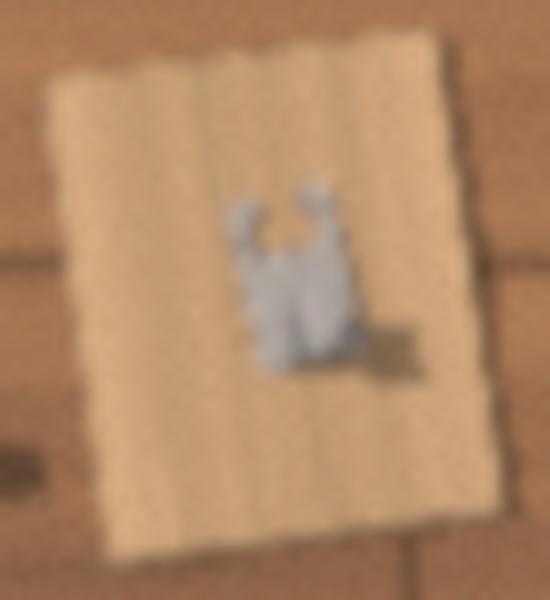

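View pics/c4.png

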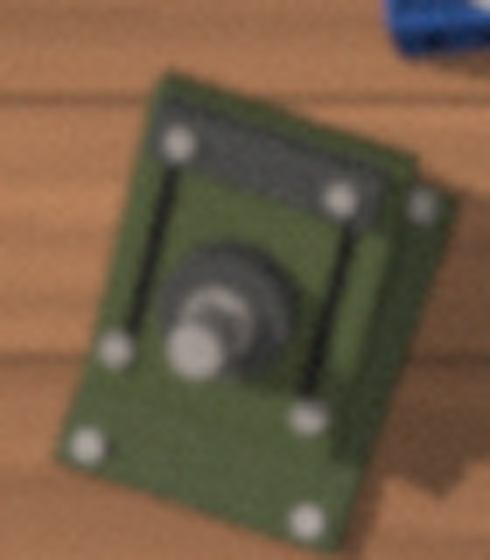

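```bash
cat > h.py <<'E'
import numpy as np,cv2,pickle
from scipy.optimize import minimize
def proj(d,P):
    p,_=cv2.projectPoints(np.asarray(P,float).reshape(-1,3),d["rvec"],d["tvec"],np.array([[d["fx"],0,d["cx"]],[0,d["fy"],d["cy"]],[0,0,1]]),None)
    return p[:,0]
def box(x0,x1,y0,y1,z0,z1):
    return np.array([[x,y,z] for x in(x0,x1) for y in(y0,y1) for z in(z0,z1)])/1000
def Rz(a): c,s=np.cos(a),np.sin(a); return np.array([[c,-s,0],[s,c,0],[0,0,1]])
def cyl(r,z0,z1,n=32):
    t=np.linspace(0,2*np.pi,n,endpoint=False)
    return np.array([[r*np.cos(a),r*np.sin(a),z] for a in t for z in(z0,z1)])/1000
S=8
def render(d,parts,win,blur=0.7):
    x,y,w,h=win; m=np.zeros((h*S,w*S),np.uint8)
    for P in parts:
        q=(proj(d,P)-[x,y]+0.5)*S-0.5
        hl=cv2.convexHull(np.round(q*16).astype(np.int32))
        cv2.fillConvexPoly(m,hl,255,cv2.LINE_AA,4)
    m=cv2.resize(m,(w,h),interpolation=cv2.INTER_AREA).astype(float)/255
    return cv2.GaussianBlur(m,(0,0),blur)
cliparts=[box(-46,-9,-17,17,0,6),box(-9,9,11.5,17,0,6),box(-9,9,-17,-11.5,0,6),cyl(4,0,6)+[.008,.011,0],cyl(4,0,6)+[.008,-.011,0],box(-46,-28,-6,6,6,42)]
def clipP(p,z=.012): return [P@Rz(p[2]).T+[p[0],p[1],z] for P in cliparts]
E
python3 - <<'E'
from h import *
D={n:pickle.load(open(n+"0.pkl","rb")) for n in("scene","top")}
# initial rough via ray to plane
def ray(d,uv,z):
    R,_=cv2.Rodrigues(d["rvec"]);c=-R.T@d["tvec"]
    v=R.T@np.array([(uv[0]-d["cx"])/d["fx"],(uv[1]-d["cy"])/d["fy"],1]);return c+v*(z-c[2])/v[2]
a=ray(D["top"],(377.7,196.7),.015); b=ray(D["scene"],(256.5,207.5),.015); print("clip approx",a,b)
print("knobtop",ray(D["top"],(262.5,200),.149),ray(D["scene"],(384.5,236),.149))
for n,(x,y,w,h) in {"scene":(245,180,32,40),"top":(365,188,28,32)}.items():
    hsv=cv2.cvtColor(D[n]["img"],cv2.COLOR_RGB2HSV)[y:y+h,x:x+w]
    cv2.imwrite(f"pics/sat_{n}.png",cv2.resize(hsv[...,1],None,fx=12,fy=12,interpolation=cv2.INTER_NEAREST))
E
```

```text
clip approx [ 0.63810055 -0.17171573  0.015     ] [ 0.63525051 -0.17715152  0.015     ]
knobtop [0.60975281 0.18541401 0.149     ] [0.60897527 0.18258053 0.149     ]
```

View pics/sat_scene.png

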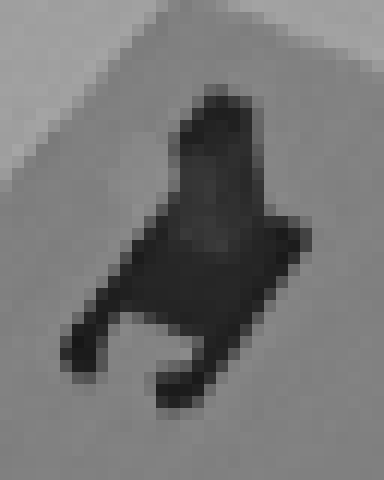

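View pics/sat_top.png

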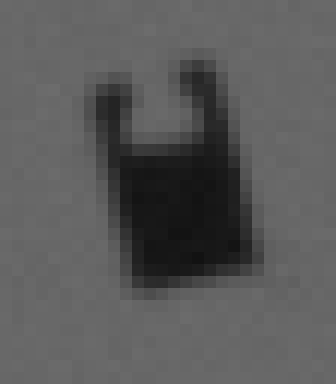

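```bash
cat >> h.py <<'E'
def satalpha(d,win,lo=None,hi=None):
    x,y,w,h=win
    s=cv2.cvtColor(d["img"],cv2.COLOR_RGB2HSV)[y:y+h,x:x+w,1].astype(float)
    lo=np.percentile(s,3) if lo is None else lo; hi=np.percentile(s,60) if hi is None else hi
    return np.clip((hi-s)/(hi-lo),0,1)
def fit(f,p0,scale):
    best=None
    p=np.array(p0,float)
    for k in range(3):
        sim=np.vstack([p]+[p+np.eye(len(p))[i]*scale[i]*(1 if k%2==0 else -.5) for i in range(len(p))])
        r=minimize(f,p,method="Nelder-Mead",options=dict(initial_simplex=sim,xatol=1e-5,fatol=1e-6,maxiter=300)); p=r.x
    return r.x,r.fun
E
python3 - <<'E'
from h import *
D={n:pickle.load(open(n+"0.pkl","rb")) for n in("scene","top")}
W={"scene":(245,184,32,36),"top":(367,188,26,28)}
T={n:satalpha(D[n],W[n]) for n in D}
for use in(["scene"],["top"],["scene","top"]):
    f=lambda p:sum(((render(D[n],clipP(p),W[n],.6)-T[n])**2).sum() for n in use)
    x,v=fit(f,[.636,-.174,.2],[.006,.006,.15]); print(use,x[:2]*1000,np.degrees(x[2]),v)
for n in D:
    a=np.hstack([T[n],render(D[n],clipP(x),W[n],.6)])
    cv2.imwrite(f"pics/fit_{n}.png",cv2.resize((a*255).astype(np.uint8),None,fx=10,fy=10,interpolation=0))
E
```

```text
['scene'] [ 638.30200571 -173.75651104] 12.627971485716092 11.428772502235677
['top'] [ 636.89034307 -172.24218524] 12.288527468670356 1.176295479335953
['scene', 'top'] [ 637.80142354 -173.35604059] 12.750755694266479 16.81823377409816
```

View pics/fit_scene.png

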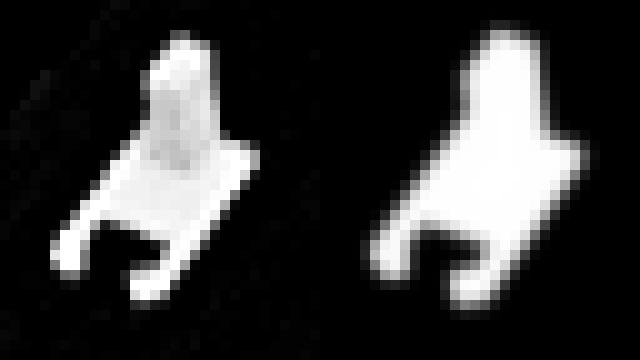

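```bash
python3 - <<'E'
from h import *
D={n:pickle.load(open(n+"0.pkl","rb")) for n in("scene","top")}
o=[]
for n,(x,y,w,h) in {"scene":(355,228,40,42),"top":(245,178,40,42)}.items():
    im=D[n]["img"][y:y+h,x:x+w]; hsv=cv2.cvtColor(im,cv2.COLOR_RGB2HSV)
    o.append(np.hstack([hsv[...,1],hsv[...,2],cv2.cvtColor(im,cv2.COLOR_RGB2GRAY)]))
cv2.imwrite("pics/press.png",cv2.resize(np.vstack(o),None,fx=6.5,fy=6.5,interpolation=0))
E
```

```text
(no output)
```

View pics/press.png

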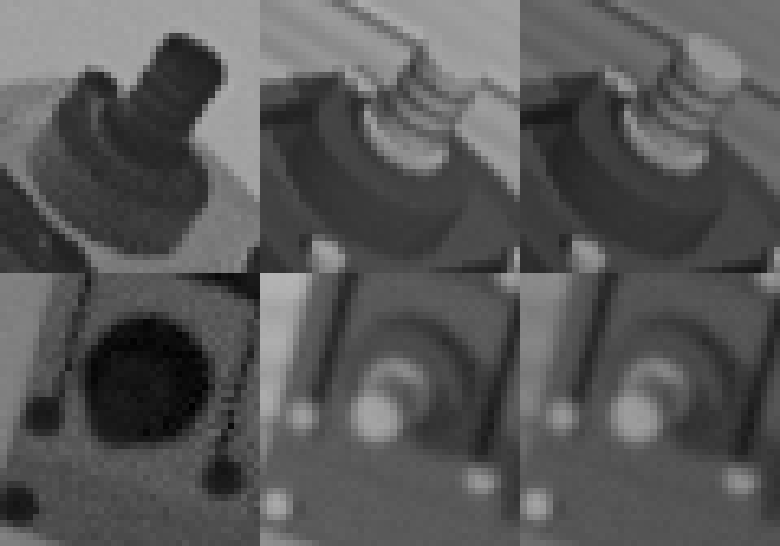

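```bash
cat >> h.py <<'E'
c30,s30=np.sqrt(3)/2,.5
def Rp(yaw): # boss_face axes
    return Rz(yaw)@np.array([[c30,0,-s30],[0,1,0],[s30,0,c30]])
pp=[cyl(30,-22,0),cyl(16,0,6),cyl(12,6,40)]
def pressP(p,parts=pp,j=0): 
    return [(P+[0,0,j if i else 0])@Rp(p[2]).T+[p[0],p[1],.115] for i,P in enumerate(parts)]
def ray(d,uv,z):
    R,_=cv2.Rodrigues(d["rvec"]);c=-R.T@d["tvec"]
    v=R.T@np.array([(uv[0]-d["cx"])/d["fx"],(uv[1]-d["cy"])/d["fy"],1]);return c+v*(z-c[2])/v[2]
E
python3 - <<'E'
from h import *
D={n:pickle.load(open(n+"0.pkl","rb")) for n in("scene","top")}
W={"scene":(357,228,34,42),"top":(256,182,24,26)}
yaws=[]
for a,b,z in [((115,350),(307,417),.09),((88,445),(305,522),.02)]:
    q=[ray(D["top"],((u+.5)/7-.5+235,(v+.5)/7-.5+150),z) for u,v in(a,b)]
    e=q[0]-q[1]; yaws.append(np.degrees(np.arctan2(-e[0],e[1])))
print("yaw bolts",yaws)
sc=D["scene"]
for a,b,z in [((228,508),(52,285),.0),((228,455),(86,280),.015),((300,105),(430,245),.09),((168,115),(275,237),.15)]:
    q=[ray(sc,((u+.5)/5-.5+310,(v+.5)/5-.5+220),z) for u,v in(a,b)]
    e=q[1]-q[0]; print("scene edge dir",np.degrees(np.arctan2(e[1],e[0])))
T={};M={}
T["scene"]=satalpha(sc,W["scene"],60,110);T["top"]=satalpha(D["top"],W["top"],25,85)
for n in D:
    M[n]=np.ones_like(T[n])
# exclude bolt near scene (368..373,238..246) & dark corners
x,y,w,h=W["scene"]; M["scene"][0:16,6:18]=0; M["scene"][24:,0:6]=0;M["scene"][36:,:]=0
for yaw in(None,):
  for use in(["scene"],["top"],["scene","top"]):
    f=lambda p:sum((M[n]*(render(D[n],pressP(p),W[n],.6)-T[n])**2).sum() for n in use)
    x,v=fit(f,[.625,.18,-.28],[.006,.006,.1]); print(use,x[:2]*1000,np.degrees(x[2]),v)
    f2=lambda p:f([p[0],p[1],np.radians(-17)])
    x2,v=fit(f2,[.625,.18],[.006,.006]); print("   fixed yaw",x2*1000,v)
for n in D:
    a=np.hstack([T[n]*M[n],render(D[n],pressP(x),W[n],.6)])
    cv2.imwrite(f"pics/pfit_{n}.png",cv2.resize((a*255).astype(np.uint8),None,fx=8,fy=8,interpolation=0))
E
```

```text
yaw bolts [np.float64(-19.13049318144827), np.float64(-19.37040394018163)]
scene edge dir -109.28307308982446
scene edge dir -108.96761591587743
scene edge dir 70.66449043923352
scene edge dir 70.64367636707935
['scene'] [630.62226957 176.93350047] -18.36304254678517 18.732679147217652
   fixed yaw [630.70022785 177.07780515] 19.094947890155428
['top'] [628.33844046 179.8827838 ] -21.799118090928136 15.521007670819174
   fixed yaw [628.11555605 179.57122452] 15.88366331680142
['scene', 'top'] [629.78327614 177.65000287] -16.368248770096095 46.06963483554816
   fixed yaw [629.72815345 177.67590722] 46.17671476756658
```

View pics/pfit_scene.png

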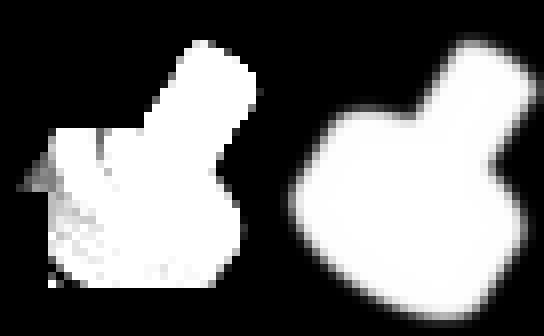

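View pics/pfit_top.png

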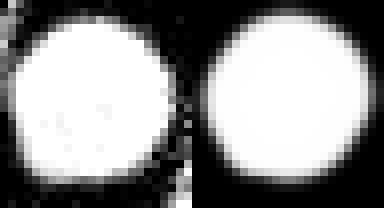

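```bash
cat > plan.py <<'E'
from h import *
from scipy.spatial.transform import Rotation as Ro
import json
YAW=np.radians(-19.2); B=np.array([.6295,.1783,.115])
R=Rp(YAW); U,PY,A=R.T
Rk=np.column_stack([np.cross(-A,PY),-A,PY])
def delta(c,t):
    return np.round((t[0]-c[0])*1000,1), np.round(Ro.from_matrix(t[1]@c[1].T).as_rotvec(degrees=True),2)
E
python3 - <<'E'
from plan import *
from rig import env
o=env.observe(); c=(o["position"],o["tool_rot"])
print(U,PY,A,Rk)
for h in(.12,.033): print(h,B+h*A,delta(c,(B+h*A,Rk)))
E
```

```text
[ 0.81785393 -0.28480687  0.5       ] [0.32886665 0.94437637 0.        ] [-0.47218819  0.16443332  0.8660254 ] [[ 0.81785393  0.47218819  0.32886665]
 [-0.28480687 -0.16443332  0.94437637]
 [ 0.5        -0.8660254   0.        ]]
0.12 [0.57283742 0.198032   0.21892305] (array([ 362.9, -310.1,  -33.9]), array([-10.61, -28.08,   3.19]))
0.033 [0.61391779 0.1837263  0.14357884] (array([ 404. , -324.4, -109.2]), array([-10.61, -28.08,   3.19]))
```

Call:
carry_out:
  targets:
    - [[0,60,-50,20,-2,-5,0.5],[0,90,-80,30,-3,-8,1],[0,120,-105,35,-4,-11,1.3],[0,150,-130,35,-5,-14,1.6],[0,180,-155,35,-6,-17,2],[0,210,-180,35,-7,-20,2.3],[0,240,-205,30,-8,-23,2.6],[0,270,-230,20,-9,-26,3],[0,300,-257,10,-10.6,-28,3.2],[0,330,-283,-10,-10.6,-28,3.2],[0,350,-300,-25,-10.6,-28,3.2],[0,363,-310,-34,-10.6,-28.1,3.2],[0,363,-310,-34,-10.6,-28.1,3.2],[0,363,-310,-34,-10.6,-28.1,3.2],[0,363,-310,-34,-10.6,-28.1,3.2]]

```text
time_s: 1.35
position: [0.5727, 0.1985, 0.2194]
tool_rot: [[0.818, 0.473, 0.328], [-0.285, -0.163, 0.945], [0.5, -0.866, 0.001]]
ft_force: [0.2, 0.3, -0.1]
grip_width: 0.0855
```

```bash
python3 - <<'E'
from plan import *
from rig import env,get_image
o=env.observe(); c=(o["position"],o["tool_rot"]); print(o["time_s"],o["position"],o["ft_force"],o["q"])
print(delta(c,(B+.12*A,Rk)),delta(c,(B+.033*A,Rk)))
for n in("scene","top"):
    d=get_image(n);cv2.imwrite(f"pics/{n}1.png",d["img"][:,:,::-1])
    if n=="scene": cv2.imwrite("pics/k1.png",cv2.resize(d["img"][170:300,310:450,::-1],None,fx=4.5,fy=4.5,interpolation=cv2.INTER_CUBIC))
    print(n,proj(d,[c[0],c[0]+c[1][:,1]*.022]))
E
```

```text
1.35 [0.57270945 0.19853638 0.21936342] [ 0.16730201  0.3213822  -0.13695153] [ 14.09138748  22.10058724  85.53577263 -21.37669911  48.5858298
 -45.87175812]
(array([ 0.1, -0.5, -0.4]), array([-0.06,  0.03, -0.04])) (array([ 41.2, -14.8, -75.8]), array([-0.06,  0.03, -0.04]))
scene [[404.31884775 207.96447422]
 [398.96074671 216.11278651]]
top [[254.3993453  209.82927875]
 [256.68673046 206.94418104]]
```

View pics/k1.png

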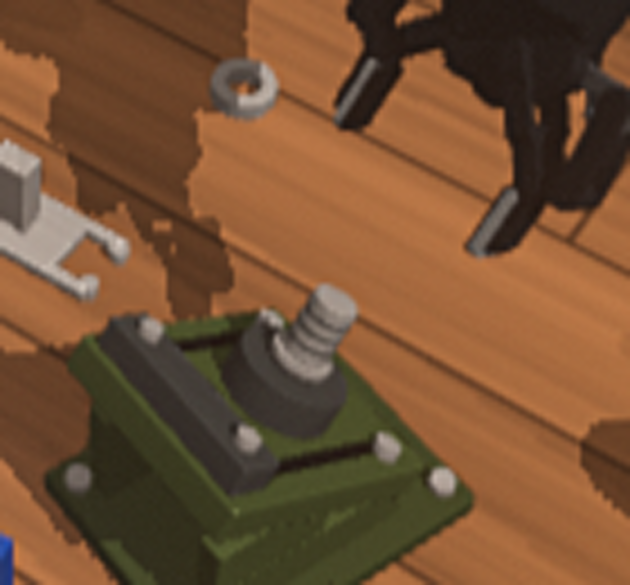

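Call:
carry_out:
  targets:
    - [[0,10,-3.6,-19,0,0,0],[0,20,-7.2,-37,0,0,0],[0,30,-10.8,-55,0,0,0],[0,36,-13,-66,0,0,0],[0,41.2,-14.8,-75.8,0,0,0],[0,41.2,-14.8,-75.8,0,0,0],[0,41.2,-14.8,-75.8,0,0,0]]

```text
time_s: 2.03
position: [0.6141, 0.1839, 0.1439]
tool_rot: [[0.818, 0.473, 0.328], [-0.284, -0.163, 0.945], [0.501, -0.866, 0.001]]
ft_force: [0.2, -0.1, -0.2]
grip_width: 0.0851
```

Call:
carry_out:
  targets:
    - [[1,0,0,0,0,0,0],[1,0,0,0,0,0,0],[1,0,0,0,0,0,0],[1,0,0,0,0,0,0],[1,0,0,0,0,0,0],[1,0,0,0,0,0,0],[1,0,0,0,0,0,0],[1,0,0,0,0,0,0],[1,0,0,0,0,0,0],[1,0,0,0,0,0,0]]
  squeeze: 40

```text
time_s: 2.87
position: [0.6143, 0.1837, 0.1438]
tool_rot: [[0.817, 0.474, 0.328], [-0.285, -0.163, 0.945], [0.501, -0.866, 0.002]]
ft_force: [-1.8, 1.6, 3.2]
grip_width: 0.0231
```

```bash
python3 - <<'E'
from plan import *
from rig import env,get_image
o=env.observe(); print(o["time_s"],o["position"],o["grip_width"])
print("offset in face axes mm",(o["position"]-B)@R*1000,"F face axes",o["ft_force"]@R)
d=get_image("scene"); cv2.imwrite("pics/k2.png",cv2.resize(d["img"][170:300,310:450,::-1],None,fx=4.5,fy=4.5,interpolation=cv2.INTER_CUBIC))
E
```

```text
2.8667 [0.614269   0.18368741 0.14379629] 0.02307511770405477
offset in face axes mm [ 0.40703899  0.078775   33.01608928] F face axes [-0.34449086  0.95226845  3.88780533]
```

View pics/k2.png

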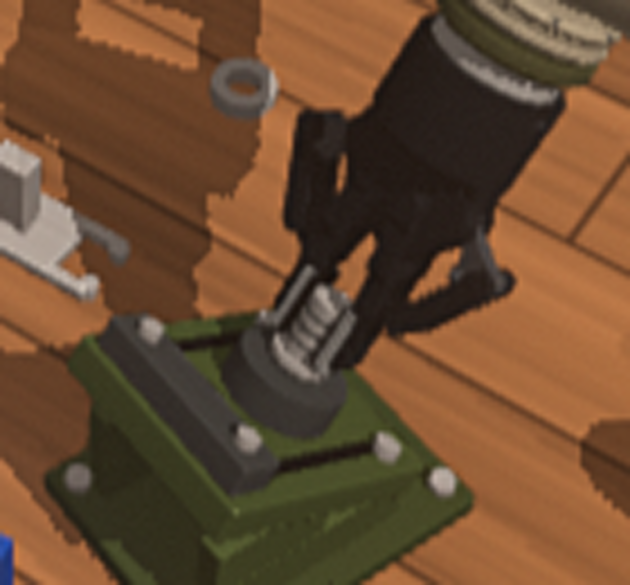

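Call:
carry_out:
  targets:
    - [[1,-0.9,0.3,1.7,0,0,0],[1,-1.9,0.7,3.5,0,0,0],[1,-2.8,1.0,5.2,0,0,0],[1,-3.8,1.3,6.9,0,0,0],[1,-4.7,1.6,8.7,0,0,0],[1,-5.2,1.8,9.5,0,0,0],[1,-5.7,2.0,10.4,0,0,0],[1,-5.7,2.0,10.4,0,0,0],[1,-5.7,2.0,10.4,0,0,0]]
  squeeze: 60

```text
time_s: 3.67
position: [0.6093, 0.1853, 0.1527]
tool_rot: [[0.818, 0.473, 0.328], [-0.285, -0.163, 0.945], [0.5, -0.866, 0.001]]
ft_force: [10.6, 1.3, -9.4]
grip_width: 0.0226
```

Call:
carry_out:
  targets:
    - [[1,-0.3,0.1,0.6,0,0,0],[1,-0.6,0.2,1.1,0,0,0],[1,-0.6,0.2,1.1,0,0,0],[1,-0.6,0.2,1.1,0,0,0]]

```text
time_s: 4.0
position: [0.6093, 0.1853, 0.1528]
tool_rot: [[0.818, 0.473, 0.328], [-0.285, -0.163, 0.945], [0.5, -0.866, 0.001]]
ft_force: [19.3, 0.8, -19.0]
grip_width: 0.0228
```

```bash
python3 - <<'E'
from plan import *
from rig import env,get_image
o=env.observe(); print(o["time_s"],o["position"],o["grip_width"])
print("offset in face axes mm",(o["position"]-B)@R*1000,"F face axes",o["ft_force"]@R)
E
```

```text
4.0 [0.60927986 0.18531015 0.15281459] 0.02279211209231533
offset in face axes mm [ 3.73636746e-01 -2.95048532e-02  4.34488061e+01] F face axes [  6.01377581   7.10765434 -25.42873033]
```

Call:
carry_out:
  targets:
    - [[0.3,0,0,0,0,0,0],[0,0,0,0,0,0,0],[0,0,0,0,0,0,0],[0,0,0,0,0,0,0],[0,0,0,0,0,0,0],[0,0,0,0,0,0,0],[0,-10,3.5,18,0,0,0],[0,-22,7.7,40,0,0,0],[0,-36,12.5,66,0,0,0],[0,-47,16.4,87,0,0,0],[0,-47,16.4,87,0,0,0],[0,-47,16.4,87,0,0,0]]

```text
time_s: 5.0
position: [0.5608, 0.2024, 0.2433]
tool_rot: [[0.817, 0.475, 0.327], [-0.284, -0.162, 0.945], [0.502, -0.865, 0.003]]
ft_force: [0.4, 0.8, -0.5]
grip_width: 0.0853
```

```bash
python3 - <<'E'
from plan import *
from rig import env,get_image
o=env.observe(); print(o["time_s"],o["position"],o["grip_width"])
d=get_image("scene"); pickle.dump(d,open("scene2.pkl","wb"))
W=(357,222,40,42)
d0=pickle.load(open("scene0.pkl","rb"))
for dd in(d0,d):
  T=satalpha(dd,W,60,110); M=np.ones_like(T); M[:22,6:18]=0; M[30:,0:6]=0; M[38:]=0; M[36:,34:]=0;M[20:]*=1
  f=lambda p:(M*(render(dd,pressP([p[0],p[1],YAW],j=p[2]),W,.6)-T)**2).sum()
  x,v=fit(f,[.6295,.178,.005],[.004,.004,.006]);print(x*1000,v)
cv2.imwrite("pics/k3.png",cv2.resize(d["img"][200:280,340:420,::-1],None,fx=7,fy=7,interpolation=cv2.INTER_CUBIC))
E
```

```text
5.0 [0.56075081 0.20243963 0.24329123] 0.0852839588696574
[632.55675079 177.40148389   2.07642674] 14.411923335172542
[632.52208615 177.3212355   12.08725331] 11.652634090479621
```

View pics/k3.png

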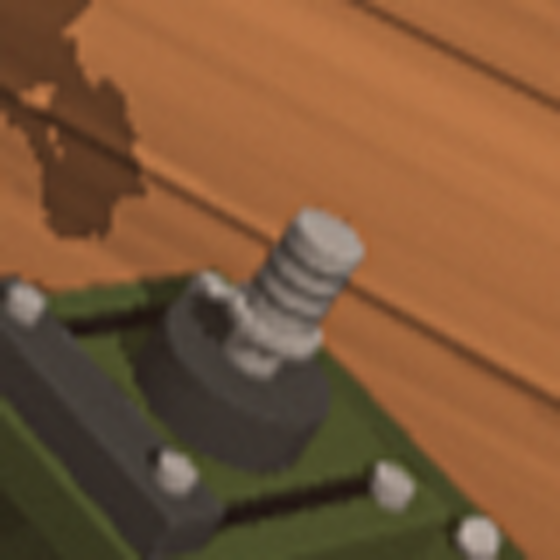

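```bash
python3 - <<'E'
from plan import *
D={n:pickle.load(open(n+"0.pkl","rb")) for n in("scene","top")}
D["s2"]=pickle.load(open("scene2.pkl","rb"))
W={"scene":(357,222,40,42),"s2":(357,222,40,42),"top":(256,182,24,26)}
T={n:satalpha(D[n],W[n],*((25,85) if n=="top" else (60,110))) for n in D}
Ms=np.ones_like(T["s2"]);Ms[:22,6:18]=0; Ms[30:,0:6]=0; Ms[38:]=0; Ms[36:,34:]=0
M={"scene":Ms,"s2":Ms,"top":np.ones_like(T["top"])}
J={"scene":.002,"top":.002,"s2":.012}
for use in(["scene"],["s2"],["top"],["scene","s2","top","top"]):
  for b in(.4,.7):
    f=lambda p:sum((M[n]*(render(D[n],pressP([p[0],p[1],YAW],j=J[n]),W[n],b)-T[n])**2).sum() for n in use)
    x,v=fit(f,[.6295,.178],[.004,.004]);print(use,b,x*1000,v)
n="s2";a=np.hstack([T[n]*M[n],render(D[n],pressP([*x,YAW],j=.012),W[n],.5)]); a=np.hstack([a,.5+.5*(a[:,:40]-a[:,40:]*M[n])])
cv2.imwrite("pics/f2.png",cv2.resize((a*255).astype(np.uint8),None,fx=6,fy=6,interpolation=0))
E
```

```text
['scene'] 0.4 [632.499278   177.30355547] 14.426755338707876
['scene'] 0.7 [632.43391566 177.40400664] 14.837279749276274
['s2'] 0.4 [632.43290488 177.3019499 ] 10.804384062822699
['s2'] 0.7 [632.45050025 177.35172173] 12.442288147521875
['top'] 0.4 [628.27125702 179.68525172] 17.429179307634683
['top'] 0.7 [628.36928508 179.61486362] 15.187867081730925
['scene', 's2', 'top', 'top'] 0.4 [630.74863165 177.60359185] 101.4216443468545
['scene', 's2', 'top', 'top'] 0.7 [630.44153679 177.6724344 ] 88.67032047859729
```

View pics/f2.png

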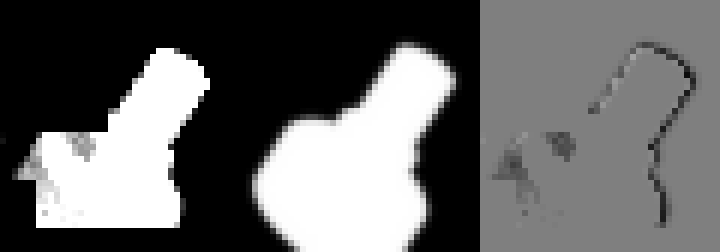

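```bash
python3 - <<'E'
from plan import *
from rig import env
o=env.observe(); c=(o["position"],o["tool_rot"])
print((c[0]-B)@R*1000, o["q"])
B2=B+.0008*np.array([np.cos(YAW),np.sin(YAW),0])
R2=np.column_stack([-PY,-A,U])
for h in(.1,.052):print(h,delta(c,(B2+h*A,R2)))
E
```

```text
[ 4.16964841e-01 -1.25867342e-01  1.46254291e+02] [ 14.82974242  19.93245425  84.88131707 -20.87906672  51.45113075
 -46.34578118]
0.1 (array([ 22.3,  -7.6, -40.3]), array([ 42.5 , -14.7 , -77.98]))
0.052 (array([ 45. , -15.5, -81.8]), array([ 42.5 , -14.7 , -77.98]))
```

Call:
carry_out:
  targets:
    - [[0,0,0,0,3,-1.05,-5.6],[0,0,0,0,6,-2.1,-11.1],[0,0,0,0,9,-3.15,-16.7],[0,0,0,0,12,-4.2,-22.3],[0,0,0,0,15,-5.2,-27.8],[0,0,0,0,18,-6.3,-33.4],[0,0,0,0,21.5,-7.4,-39],[0,0,0,0,24.5,-8.5,-44.6],[0,0,0,0,27.5,-9.5,-50],[0,0,0,0,30.5,-10.6,-55.7],[0,0,0,0,33.5,-11.6,-61.2],[0,0,0,0,36.5,-12.6,-66.8],[0,0,0,0,39.5,-13.7,-72.4],[0,0,0,0,42.5,-14.7,-78],[0,10,-3.4,-18,42.5,-14.7,-78],[0,22,-7.5,-40,42.5,-14.7,-78],[0,34,-11.6,-61,42.5,-14.7,-78],[0,45,-15.5,-81.8,42.5,-14.7,-78],[0,45,-15.5,-81.8,42.5,-14.7,-78],[0,45,-15.5,-81.8,42.5,-14.7,-78]]

```text
time_s: 6.72
position: [0.6056, 0.186, 0.1583]
tool_rot: [[-0.33, 0.468, 0.819], [-0.944, -0.166, -0.286], [0.002, -0.868, 0.497]]
ft_force: [0.2, 0.7, 0.6]
grip_width: 0.0858
```

Call:
carry_out:
  targets:
    - [[0.3,0,0,0,0,0,0],[0.5,0,0,0,0,0,0],[0.6,0,0,0,0,0,0],[0.7,0,0,0,0,0,0],[0.7,0,0,0,0,0,0],[1,0,0,0,0,0,0],[1,0,0,0,0,0,0],[1,0,0,0,0,0,0],[1,0,0,0,0,0,0],[1,0,0,0,0,0,0],[1,0,0,0,0,0,0]]
  squeeze: 20

```text
time_s: 7.63
position: [0.605, 0.1871, 0.1601]
tool_rot: [[-0.329, 0.471, 0.819], [-0.944, -0.164, -0.285], [-0.0, -0.867, 0.499]]
ft_force: [-6.0, 2.9, 1.4]
grip_width: 0.0231
```

```bash
python3 - <<'E'
from plan import *
from rig import env
o=env.observe(); print(o["time_s"],o["grip_width"])
print("face axes mm",(o["position"]-B)@R*1000,"F",o["ft_force"]@R,"T",o["wrist_torque"]@R, o["tool_rot"])
E
```

```text
7.6333 0.023093510886201943
face axes mm [8.69137815e-03 2.08404263e-01 5.21133461e+01] F [-5.0046362   0.77440133  4.50126846] T [ 0.13719847  0.85741469 -0.0293365 ] [[-3.29251426e-01  4.70793079e-01  8.18503131e-01]
 [-9.44242276e-01 -1.64024996e-01 -2.85486120e-01]
 [-1.49917194e-04 -8.66861971e-01  4.98548193e-01]]
```

Call:
carry_out:
  targets:
    - [[1,-0.6,0.2,-0.35,0,0,0],[1,-0.6,0.2,-0.35,0,0,0],[1,-0.6,0.2,-0.35,0,0,0]]

```text
time_s: 7.88
position: [0.605, 0.1871, 0.1601]
tool_rot: [[-0.329, 0.472, 0.818], [-0.944, -0.164, -0.285], [-0.0, -0.866, 0.5]]
ft_force: [-4.2, 2.8, 2.3]
grip_width: 0.0232
```

```bash
python3 - <<'E'
from plan import *
from rig import env
o=env.observe(); print(o["time_s"],o["grip_width"])
print("face axes mm",(o["position"]-B)@R*1000,"F",o["ft_force"]@R,"T",o["wrist_torque"]@R)
E
```

```text
7.8833 0.02317040239955581
face axes mm [-1.14866056e-02  2.23177874e-01  5.20305347e+01] F [-3.04914041  1.23056871  4.40382653] T [ 0.11815493  0.74135277 -0.03888494]
```

Call:
carry_out:
  targets:
    - [[1,-0.5,0.15,0.9,0,0,0],[1,-0.95,0.3,1.75,0,0,0],[1,-0.95,0.3,1.75,0,0,0],[1,-0.95,0.3,1.75,0,0,0]]
  squeeze: 40

```text
time_s: 8.22
position: [0.6046, 0.1872, 0.1608]
tool_rot: [[-0.329, 0.471, 0.818], [-0.944, -0.164, -0.286], [-0.0, -0.867, 0.499]]
ft_force: [4.3, 2.4, -8.0]
grip_width: 0.023
```

```bash
python3 - <<'E'
from plan import *
from rig import env
o=env.observe(); print(o["time_s"],o["grip_width"])
print("face axes mm",(o["position"]-B)@R*1000,"F",o["ft_force"]@R)
E
```

```text
8.2167 0.02298510252951947
face axes mm [-1.01607476e-02  1.65753166e-01  5.28653994e+01] F [-1.1451252   3.68674835 -8.61313729]
```

Call:
carry_out:
  targets:
    - [[1,-0.5,0.15,0.9,0,0,0],[1,-0.5,0.15,0.9,0,0,0],[1,-0.5,0.15,0.9,0,0,0]]

```text
time_s: 8.47
position: [0.6045, 0.1871, 0.1608]
tool_rot: [[-0.329, 0.471, 0.818], [-0.944, -0.164, -0.286], [-0.0, -0.867, 0.499]]
ft_force: [11.5, 2.8, -15.8]
grip_width: 0.0225
```

```bash
python3 - <<'E'
from plan import *
from rig import env
o=env.observe(); print(o["time_s"],o["grip_width"])
print("face axes mm",(o["position"]-B)@R*1000,"F",o["ft_force"]@R)
E
```

```text
8.4667 0.022549310498732076
face axes mm [-4.43670859e-02  1.35898950e-01  5.29598575e+01] F [  0.72047824   6.38435056 -18.67864348]
```

Call:
carry_out:
  targets:
    - [[0.3,0,0,0,0,0,0],[0,0,0,0,0,0,0],[0,0,0,0,0,0,0],[0,0,0,0,0,0,0],[0,0,0,0,0,0,0],[0,0,0,0,0,0,0],[0,-10,3.5,18,0,0,0],[0,-22,7.7,40,0,0,0],[0,-36,12.5,66,0,0,0],[0,-42,14.4,78,0,0,0],[0,-42,14.4,78,0,0,0]]

```text
time_s: 9.38
position: [0.5617, 0.2025, 0.2442]
tool_rot: [[-0.328, 0.477, 0.815], [-0.945, -0.163, -0.285], [-0.004, -0.864, 0.504]]
ft_force: [-0.5, -0.3, 0.2]
grip_width: 0.0853
```

```bash
python3 - <<'E'
from plan import *
from rig import env
o=env.observe(); c=(o["position"],o["tool_rot"])
print(c[0],o["q"])
psi=np.radians(12.5)
Rc=np.column_stack([Rz(psi)[:,0],[0,0,-1],Rz(psi)[:,1]])
t=np.array([.6372,-.1731,0])+Rz(psi)@[-.037,0,0]
print(t)
for z in(.16,.044): print(delta(c,(t+[0,0,z],Rc)))
print(delta(c,(c[0],Rk)))
a=Ro.from_matrix(Rc@c[1].T)
E
```

```text
[0.56170634 0.20245095 0.24417709] [ 14.85570108  19.84253176  84.69437703 -20.93578832  51.47111968
  43.71718789]
[ 0.60107705 -0.18110827  0.        ]
(array([  39.4, -383.6,  -84.2]), array([-24.55,  27.23, 118.37]))
(array([  39.4, -383.6, -200.2]), array([-24.55,  27.23, 118.37]))
(array([0., 0., 0.]), array([-42.81,  14.98,  77.82]))
```

Call:
carry_out:
  targets:
    - [[0,2,-20,10,-1.36,1.51,6.58],[0,4,-40,15,-2.73,3.03,13.15],[0,6,-60,15,-4.09,4.54,19.73],[0,8,-80,15,-5.46,6.05,26.3],[0,10,-100,15,-6.82,7.56,32.88],[0,12,-125,10,-8.18,9.08,39.46],[0,14,-150,5,-9.55,10.59,46.03],[0,17,-175,0,-10.91,12.1,52.61],[0,20,-200,-10,-12.28,13.62,59.19],[0,23,-225,-20,-13.64,15.13,65.76],[0,26,-250,-30,-15.0,16.64,72.34],[0,29,-275,-40,-16.37,18.15,78.91],[0,31,-300,-50,-17.73,19.67,85.49],[0,33,-325,-60,-19.09,21.18,92.07],[0,35,-345,-70,-20.46,22.69,98.64],[0,37,-365,-78,-21.82,24.2,105.2],[0,39.4,-378,-84,-23.19,25.72,111.8],[0,39.4,-383.6,-84,-24.55,27.23,118.4],[0,39.4,-383.6,-84,-24.55,27.23,118.4],[0,39.4,-383.6,-84,-24.55,27.23,118.4]]

```text
time_s: 11.05
position: [0.6015, -0.1823, 0.1549]
tool_rot: [[0.975, 0.002, -0.221], [0.221, -0.004, 0.975], [0.001, -1.0, -0.004]]
ft_force: [0.8, 0.4, -0.4]
grip_width: 0.0856
```

```bash
python3 - <<'E'
from plan import *
from rig import env,get_image
o=env.observe(); c=(o["position"],o["tool_rot"])
print(o["time_s"],c[0],o["q"])
psi=np.radians(12.5)
Rc=np.column_stack([Rz(psi)[:,0],[0,0,-1],Rz(psi)[:,1]])
t=np.array([.6372,-.1731,0])+Rz(psi)@[-.037,0,0]
for z in(.16,.044): print(delta(c,(t+[0,0,z],Rc)))
d=get_image("scene");cv2.imwrite("pics/s4.png",cv2.resize(d["img"][100:230,200:340,::-1],None,fx=4.5,fy=4.5,interpolation=cv2.INTER_CUBIC))
k=get_image("scene")
W=(357,222,40,42);T=satalpha(d,W,60,110);M=np.ones_like(T); M[:22,6:18]=0; M[30:,0:6]=0; M[38:]=0; M[36:,34:]=0
f=lambda p:(M*(render(d,pressP([p[0],p[1],YAW],j=p[2]),W,.6)-T)**2).sum()
print(fit(f,[.6295,.178,.008],[.004,.004,.006]))
# current clip refit in scene
W=(245,184,32,36);T=satalpha(d,W)
E
```

```text
11.05 [ 0.6014662  -0.18227086  0.15494405] [ -27.57163554   34.08857093   69.85024295   -0.17007941   75.85801357
 -130.30227996]
(array([-0.4,  1.2,  5.1]), array([ 0.24,  0.1 , -0.27]))
(array([  -0.4,    1.2, -110.9]), array([ 0.24,  0.1 , -0.27]))
(array([0.63267293, 0.17737143, 0.01222409]), np.float64(14.21207749683079))
```

View pics/s4.png

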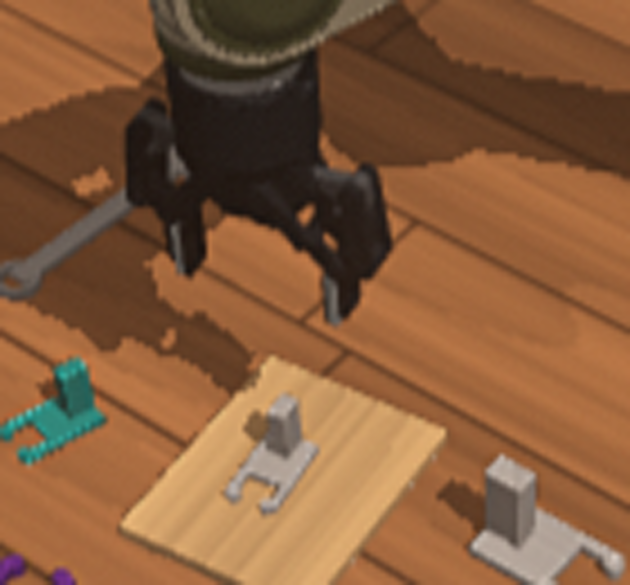

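Call:
carry_out:
  targets:
    - [[0,-0.4,1.2,-20,0,0,0],[0,-0.4,1.2,-45,0,0,0],[0,-0.4,1.2,-65,0,0,0],[0,-0.4,1.2,-80,0,0,0],[0,-0.4,1.2,-80,0,0,0],[0,-0.4,1.2,-80,0,0,0],[0,-0.4,1.2,-80,0,0,0]]

```text
time_s: 11.73
position: [0.6013, -0.181, 0.0776]
tool_rot: [[0.976, 0.006, -0.216], [0.216, -0.005, 0.976], [0.005, -1.0, -0.006]]
ft_force: [-0.5, 0.2, 0.1]
grip_width: 0.0854
```

```bash
python3 - <<'E'
from plan import *
from rig import env,get_image
o=env.observe(); c=(o["position"],o["tool_rot"])
print(o["time_s"],c[0],o["q"])
psi=np.radians(12.5)
Rc=np.column_stack([Rz(psi)[:,0],[0,0,-1],Rz(psi)[:,1]])
t=np.array([.6372,-.1731,0])+Rz(psi)@[-.037,0,0]
for z in(.16,.044): print(delta(c,(t+[0,0,z],Rc)))
E
```

```text
11.7333 [ 0.6012754  -0.18099105  0.0776473 ] [-2.75087364e+01  3.87137585e+01  7.51362107e+01 -8.24405497e-02
  6.57177399e+01 -1.29949920e+02]
(array([-0.2, -0.1, 82.4]), array([0.27, 0.35, 0.03]))
(array([ -0.2,  -0.1, -33.6]), array([0.27, 0.35, 0.03]))
```

Call:
carry_out:
  targets:
    - [[0,0,0,-12,0.2,0.3,0],[0,0,0,-24,0.2,0.3,0],[0,0,0,-30,0.2,0.3,0],[0,0,0,-30,0.2,0.3,0],[0,0,0,-30,0.2,0.3,0],[0,0,0,-30,0.2,0.3,0]]

```text
time_s: 12.23
position: [0.6012, -0.1809, 0.0471]
tool_rot: [[0.976, -0.0, -0.217], [0.217, -0.001, 0.976], [-0.0, -1.0, -0.001]]
ft_force: [-0.1, -0.1, -0.1]
grip_width: 0.0852
```

Close gently, 3 mm higher than planned position needs -3 mm more.

Call:
carry_out:
  targets:
    - [[0,0,0,-2.5,0,0,0],[0.4,0,0,-2.5,0,0,0],[0.6,0,0,-2.5,0,0,0],[0.7,0,0,-2.5,0,0,0],[0.8,0,0,-2.5,0,0,0],[1,0,0,-2.5,0,0,0],[1,0,0,-2.5,0,0,0],[1,0,0,-2.5,0,0,0],[1,0,0,-2.5,0,0,0],[1,0,0,-2.5,0,0,0],[1,0,0,-2.5,0,0,0]]
  squeeze: 40

```text
time_s: 13.15
position: [0.6009, -0.1807, 0.0442]
tool_rot: [[0.976, -0.001, -0.217], [0.217, -0.001, 0.976], [-0.001, -1.0, -0.0]]
ft_force: [-0.7, 0.4, 1.9]
grip_width: 0.0109
```

```bash
python3 - <<'E'
from plan import *
from rig import env,get_image
o=env.observe(); print(o["time_s"],o["position"],o["ft_force"],o["grip_width"])
d=get_image("scene");cv2.imwrite("pics/s5.png",cv2.resize(d["img"][150:230,215:305,::-1],None,fx=7,fy=7,interpolation=cv2.INTER_CUBIC))
E
```

```text
13.15 [ 0.60091647 -0.18074791  0.04416723] [-0.7430407   0.42277224  1.92117556] 0.010908045229005302
```

View pics/s5.png

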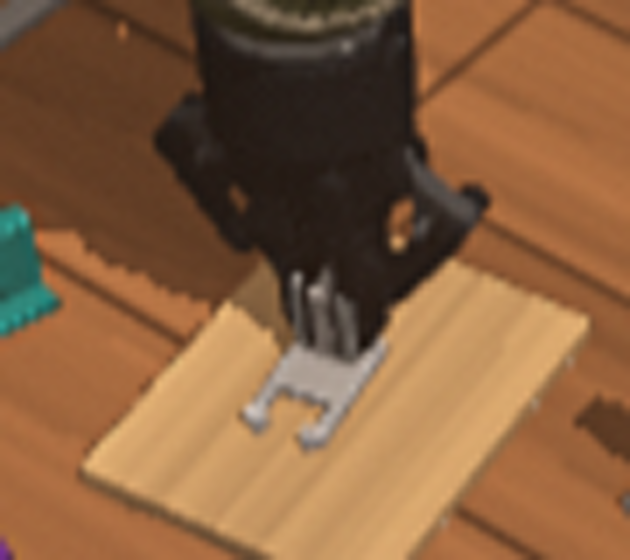

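Call:
carry_out:
  targets:
    - [[1,0,0,0,0,0,0],[1,0,0,0,0,0,0],[1,0,0,10,0,0,0],[1,0,0,30,0,0,0],[1,0,0,60,0,0,0],[1,0,0,90,0,0,0],[1,0,0,120,0,0,0],[1,0,0,140,0,0,0],[1,0,0,140,0,0,0],[1,0,0,140,0,0,0],[1,0,0,140,0,0,0]]
  squeeze: 80

```text
time_s: 14.12
position: [0.6003, -0.1805, 0.183]
tool_rot: [[0.976, -0.003, -0.217], [0.217, 0.0, 0.976], [-0.003, -1.0, 0.001]]
ft_force: [0.4, -0.2, -1.1]
grip_width: 0.011
```

```bash
cat >> plan.py <<'E'
def tcp(s,h=.003): return B+(.0322+h)*A-(.0371+s)*U
E
python3 - <<'E'
from plan import *
from rig import env,get_image
o=env.observe(); c=(o["position"],o["tool_rot"]); print(o["time_s"],c[0],o["ft_force"],o["grip_width"],o["q"])
for s,h in((.04,.06),(.04,.003)): print(tcp(s,h),delta(c,(tcp(s,h),Rk)))
d=get_image("scene");cv2.imwrite("pics/s6.png",cv2.resize(d["img"][100:230,205:325,::-1],None,fx=4.5,fy=4.5,interpolation=cv2.INTER_CUBIC))
E
```

```text
14.1167 [ 0.60031159 -0.1804732   0.18295368] [ 0.44677974 -0.19785783 -1.08794532] 0.011049191170758184 [-2.75147696e+01  3.26351515e+01  6.76450206e+01 -5.68165245e-02
  7.98785612e+01 -1.30065310e+02]
[0.52290771 0.21541936 0.15629754] (array([-77.4, 395.9, -26.7]), array([ -1.83, -30.49, -31.03]))
[0.54982244 0.20604666 0.10693409] (array([-50.5, 386.5, -76. ]), array([ -1.83, -30.49, -31.03]))
```

View pics/s6.png

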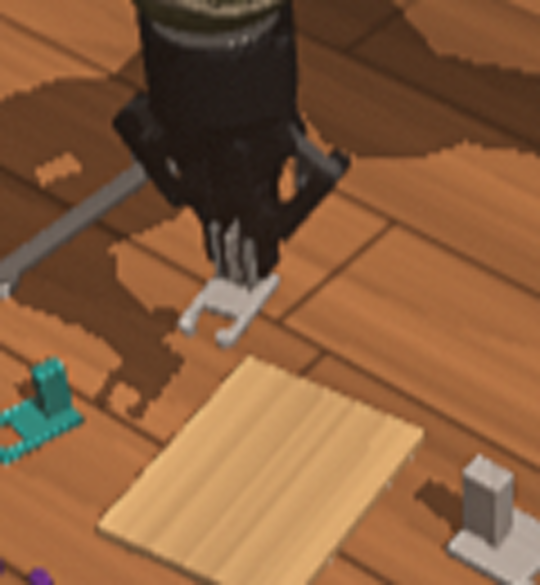

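Call:
carry_out:
  targets:
    - [[1,-15,30,15,0,-2,-2],[1,-30,60,20,0,-4.5,-4.5],[1,-40,90,25,0,-7,-7],[1,-50,120,25,-0.3,-9.5,-9.5],[1,-60,150,25,-0.5,-12,-12],[1,-70,180,25,-0.7,-14.5,-14.5],[1,-77,210,20,-1,-17,-17],[1,-77,240,15,-1.2,-19.5,-20],[1,-77,270,10,-1.4,-22,-22.5],[1,-77,300,5,-1.6,-24.5,-25],[1,-77,330,-3,-1.8,-27,-27.5],[1,-77,360,-12,-1.8,-29,-29.5],[1,-77,380,-20,-1.83,-30.5,-31],[1,-77.4,395.9,-26.7,-1.83,-30.5,-31],[1,-77.4,395.9,-26.7,-1.83,-30.5,-31],[1,-77.4,395.9,-26.7,-1.83,-30.5,-31],[1,-77.4,395.9,-26.7,-1.83,-30.5,-31]]

```text
time_s: 15.58
position: [0.5234, 0.2145, 0.157]
tool_rot: [[0.818, 0.472, 0.329], [-0.284, -0.167, 0.944], [0.501, -0.866, -0.002]]
ft_force: [0.9, -1.1, -0.3]
grip_width: 0.0109
```

```bash
python3 - <<'E'
from plan import *
from rig import env,get_image
o=env.observe(); c=(o["position"],o["tool_rot"]); print(o["time_s"],c[0],o["ft_force"],o["grip_width"],o["q"])
for s,h in((.04,.06),(.04,.003)): print(tcp(s,h),delta(c,(tcp(s,h),Rk)))
d=get_image("scene");cv2.imwrite("pics/s7.png",cv2.resize(d["img"][160:290,330:480,::-1],None,fx=5,fy=5,interpolation=cv2.INTER_CUBIC))
t=pickle.load(open("top0.pkl","rb"));print("can",ray(t,(186,231),.13))
E
```

```text
15.5833 [0.52338777 0.21446484 0.15697554] [ 0.89332843 -1.09620804 -0.32806463] 0.01093210957480168 [ 17.56620337  23.51541265  95.84903591 -28.37251288  39.37717412
 -34.46662498]
[0.52290771 0.21541936 0.15629754] (array([-0.5,  1. , -0.7]), array([0.14, 0.01, 0.03]))
[0.54982244 0.20604666 0.10693409] (array([ 26.4,  -8.4, -50. ]), array([0.14, 0.01, 0.03]))
can [0.51741638 0.41716682 0.13      ]
```

View pics/s7.png

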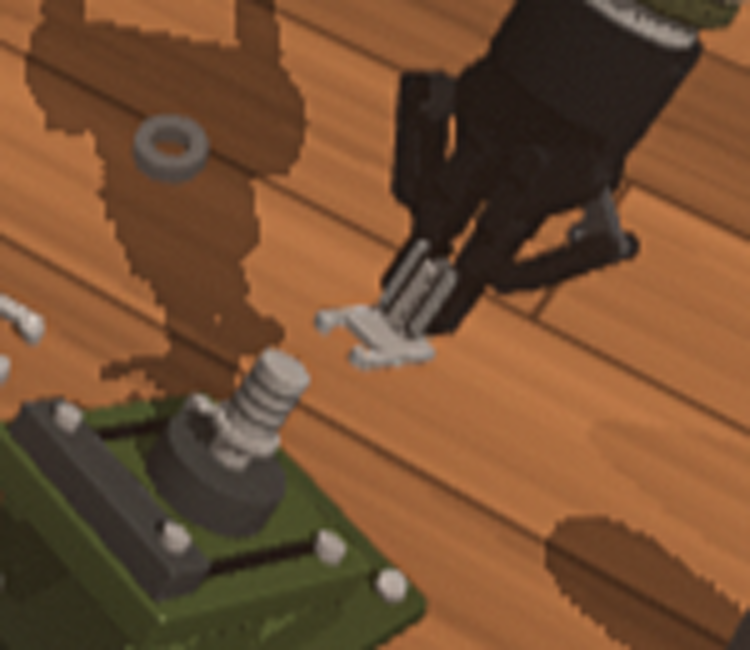

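Call:
carry_out:
  targets:
    - [[1,9,-2.8,-17,0.1,0,0],[1,18,-5.6,-34,0.1,0,0],[1,26.4,-8.4,-50,0.1,0,0],[1,26.4,-8.4,-50,0.1,0,0],[1,26.4,-8.4,-50,0.1,0,0],[1,26.4,-8.4,-50,0.1,0,0],[1,26.4,-8.4,-50,0.1,0,0]]

```text
time_s: 16.22
position: [0.5499, 0.2067, 0.1086]
tool_rot: [[0.816, 0.475, 0.329], [-0.285, -0.164, 0.944], [0.502, -0.865, 0.001]]
ft_force: [-0.1, 0.5, -0.3]
grip_width: 0.0107
```

```bash
python3 - <<'E'
from plan import *
from rig import env,get_image
o=env.observe(); c=(o["position"],o["tool_rot"]); print(o["time_s"],c[0],o["ft_force"],o["grip_width"])
print("face axes",(c[0]-B)@R*1000,delta(c,(c[0],Rk))[1])
for s in(.04,.025,.01,0): print(s,delta(c,(tcp(s),Rk))[0])
d=get_image("scene");pickle.dump(d,open("s8.pkl","wb"))
im=cv2.resize(d["img"][200:280,340:430,::-1],None,fx=8,fy=8,interpolation=cv2.INTER_CUBIC)
ov=im.copy()
# clip outline per model, with scene-camera bias applied as shift measured at press
bias=np.array([.00295,-.00095,0])
org=c[0]-.0322*A+.0371*U
for P in cliparts[:1]+cliparts[3:5]:
    q=(proj(d,P@R.T+org+bias)-[340,200]+.5)*8-.5
    cv2.polylines(ov,[cv2.convexHull(q.astype(np.int32))],True,(0,0,255),1)
for i,P in enumerate(pressP([B[0],B[1],YAW],j=.012)):
    q=(proj(d,P+bias)-[340,200]+.5)*8-.5
    cv2.polylines(ov,[cv2.convexHull(q.astype(np.int32))],True,(255,255,0),1)
cv2.imwrite("pics/s8.png",ov)
E
```

```text
16.2167 [0.54990926 0.20671223 0.10860314] [-0.08798726  0.45540834 -0.31101363] 0.010721568389033135
face axes [-76.38403189   0.65710137  36.71388134] [-0.01  0.17  0.02]
0.04 [-0.1 -0.7 -1.7]
0.025 [12.2 -4.9  5.8]
0.01 [24.4 -9.2 13.3]
0 [ 32.6 -12.1  18.3]
```

View pics/s8.png

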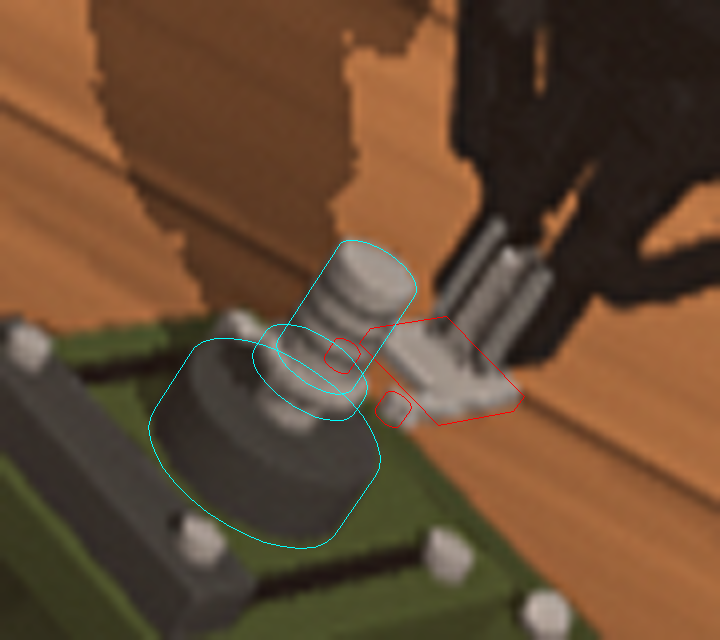

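Call:
carry_out:
  targets:
    - [[1,4,-2,1,0,0.1,0],[1,8.1,-3.5,3.3,0,0.15,0],[1,8.1,-3.5,3.3,0,0.15,0],[1,8.1,-3.5,3.3,0,0.15,0],[1,8.1,-3.5,3.3,0,0.15,0],[1,8.1,-3.5,3.3,0,0.15,0]]

```text
time_s: 16.77
position: [0.5578, 0.2032, 0.1106]
tool_rot: [[0.819, 0.471, 0.329], [-0.285, -0.165, 0.944], [0.499, -0.867, -0.001]]
ft_force: [-0.1, 0.2, -1.2]
grip_width: 0.0107
```

```bash
cat > st.py <<'E'
from plan import *
from rig import env,get_image
o=env.observe(); c=(o["position"],o["tool_rot"]); print(o["time_s"],c[0],"F",o["ft_force"]@R,o["grip_width"])
f=(c[0]-B)@R*1000
print("s %.2f lat %.2f h %.2f"%(-f[0]-37.1,f[1],f[2]-32.2),delta(c,(c[0],Rk))[1])
for s in(.03,.02,.01,0,-.002): print(s,delta(c,(tcp(s),Rk))[0])
E
python3 st.py
```

```text
16.7667 [0.55784693 0.20324362 0.11056167] F [-0.78955767  0.13800063 -0.97617557] 0.010674308407322006
s 30.83 lat -0.01 h 1.89 [ 0.01 -0.08  0.01]
0.03 [ 0.2 -0.   1.4]
0.02 [ 8.3 -2.9  6.4]
0.01 [16.5 -5.7 11.4]
0 [24.7 -8.6 16.4]
-0.002 [26.3 -9.2 17.4]
```

Call:
carry_out:
  targets:
    - [[1,0.2,0,0.6,0,0,0],[1,0.2,0,0.6,0,0,0],[1,0.2,0,0.6,0,0,0]]

```text
time_s: 17.02
position: [0.5581, 0.2033, 0.1112]
tool_rot: [[0.819, 0.471, 0.329], [-0.285, -0.165, 0.944], [0.499, -0.867, -0.001]]
ft_force: [-0.2, 0.7, -0.7]
grip_width: 0.0107
```

```bash
python3 st.py
```

```text
17.0167 [0.55810918 0.2033221  0.11119494] F [-0.73781689  0.62970658 -0.35013621] 0.010672065146315133
s 30.32 lat 0.15 h 2.33 [ 0.01 -0.08  0.  ]
0.03 [-0.1 -0.1  0.7]
0.02 [ 8.1 -3.   5.7]
0.01 [16.2 -5.8 10.7]
0 [24.4 -8.7 15.7]
-0.002 [26.1 -9.2 16.7]
```

Call:
carry_out:
  targets:
    - [[1,2,-0.7,1.4,0,0,0],[1,4,-1.5,2.7,0,0,0],[1,6,-2.2,4.1,0,0,0],[1,8.1,-3,5.5,0,0,0],[1,8.1,-3,5.5,0,0,0],[1,8.1,-3,5.5,0,0,0]]

```text
time_s: 17.52
position: [0.5664, 0.2002, 0.1168]
tool_rot: [[0.818, 0.471, 0.329], [-0.285, -0.165, 0.944], [0.499, -0.867, -0.0]]
ft_force: [-0.6, -0.1, -0.9]
grip_width: 0.0111
```

```bash
python3 st.py
```

```text
17.5167 [0.56638678 0.2001616  0.11680969] F [-0.89180637 -0.3048587  -0.49987024] 0.011097864445179656
s 19.84 lat -0.11 h 2.76 [ 0.01 -0.06  0.03]
0.03 [-8.4  3.  -4.9]
0.02 [-0.2  0.2  0.1]
0.01 [ 8.  -2.7  5.1]
0 [16.1 -5.5 10.1]
-0.002 [17.8 -6.1 11.1]
```

Lips are under the flange with no contact. Push on toward home.

Call:
carry_out:
  targets:
    - [[1,2,-0.7,1.3,0,0,0],[1,4,-1.4,2.6,0,0,0],[1,6,-2,3.8,0,0,0],[1,8,-2.7,5.1,0,0,0],[1,8,-2.7,5.1,0,0,0]]

```text
time_s: 17.93
position: [0.5733, 0.1975, 0.1208]
tool_rot: [[0.82, 0.468, 0.33], [-0.285, -0.165, 0.944], [0.496, -0.868, -0.002]]
ft_force: [-3.2, 1.6, -4.7]
grip_width: 0.0109
```

```bash
python3 st.py
```

```text
17.9333 [0.57328783 0.19749511 0.12081243] F [-5.39827572  0.482641   -2.33571854] 0.010925618428289017
s 11.43 lat -0.36 h 2.53 [ 0.02 -0.27  0.04]
0.03 [-15.3   5.7  -8.9]
0.02 [-7.1  2.9 -3.9]
0.01 [1.1 0.  1.1]
0 [ 9.2 -2.8  6.1]
-0.002 [10.9 -3.4  7.1]
```

Call:
carry_out:
  targets:
    - [[1,1.6,-0.6,1,0,0,0],[1,3.3,-1.1,2,0,0,0],[1,4.9,-1.7,3,0,0,0],[1,6.5,-2.2,4,0,0,0],[1,7.4,-2.5,4.5,0,0,0],[1,7.4,-2.5,4.5,0,0,0]]

```text
time_s: 18.43
position: [0.5825, 0.1949, 0.127]
tool_rot: [[0.817, 0.473, 0.329], [-0.285, -0.165, 0.944], [0.501, -0.866, 0.0]]
ft_force: [-0.6, 0.8, -0.8]
grip_width: 0.0108
```

```bash
python3 st.py
```

```text
18.4333 [0.58252649 0.19494389 0.12702305] F [-1.14594227  0.53884054 -0.25904369] 0.01083594561946725
s 0.05 lat 0.27 h 3.13 [-0.    0.04  0.01]
0.03 [-24.5   8.3 -15.1]
0.02 [-16.3   5.4 -10.1]
0.01 [-8.2  2.6 -5.1]
0 [ 0.  -0.3 -0.1]
-0.002 [ 1.6 -0.9  0.9]
```

Call:
carry_out:
  targets:
    - [[1,0.4,-0.1,0.2,0,0,0],[1,0.8,-0.3,0.5,0,0,0],[1,1.2,-0.4,0.7,0,0,0],[1,1.2,-0.4,0.7,0,0,0],[1,1.2,-0.4,0.7,0,0,0]]

```text
time_s: 18.85
position: [0.5827, 0.1947, 0.127]
tool_rot: [[0.819, 0.471, 0.329], [-0.285, -0.165, 0.944], [0.499, -0.867, -0.001]]
ft_force: [-1.8, 0.6, -1.3]
grip_width: 0.0107
```

```bash
python3 st.py; python3 - <<'E'
from rig import get_image
import cv2
d=get_image("scene");cv2.imwrite("pics/s9.png",cv2.resize(d["img"][200:280,340:430,::-1],None,fx=8,fy=8,interpolation=cv2.INTER_CUBIC))
E
```

```text
18.85 [0.58273054 0.19471958 0.12699319] F [-2.30160767 -0.01870772 -0.14210002] 0.010684461722040236
s -0.17 lat 0.13 h 2.97 [ 0.01 -0.08  0.01]
0.03 [-24.7   8.5 -15.1]
0.02 [-16.6   5.6 -10.1]
0.01 [-8.4  2.8 -5.1]
0 [-0.2 -0.1 -0.1]
-0.002 [ 1.4 -0.6  0.9]
```

View pics/s9.png

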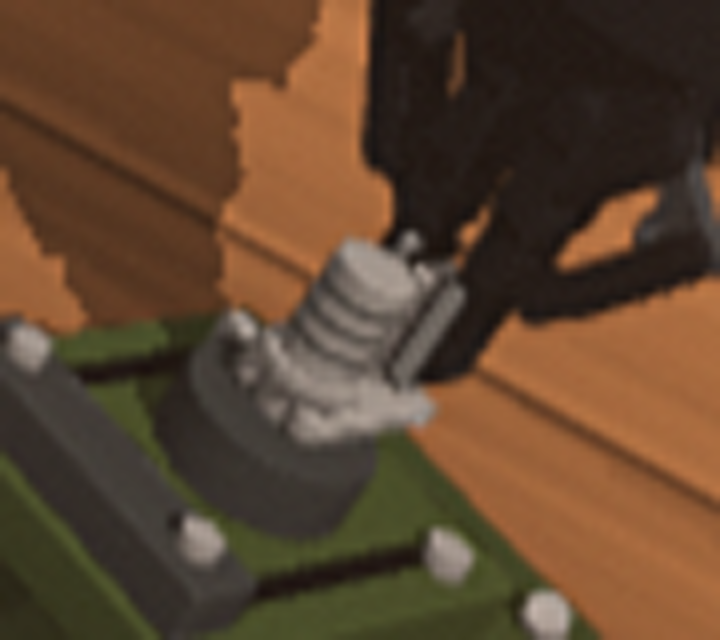

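Call:
carry_out:
  targets:
    - [[1,0.5,-0.2,0.3,0,0,0],[1,0.9,-0.3,0.5,0,0,0],[1,0.9,-0.3,0.5,0,0,0],[1,0.9,-0.3,0.5,0,0,0]]

```text
time_s: 19.23
position: [0.5829, 0.1946, 0.127]
tool_rot: [[0.819, 0.469, 0.329], [-0.285, -0.165, 0.944], [0.497, -0.867, -0.001]]
ft_force: [-5.3, 3.5, -0.9]
grip_width: 0.0108
```

```bash
python3 st.py
```

```text
19.2333 [0.58290222 0.19461371 0.12701724] F [-5.81805532  1.56693288  2.28114129] 0.0107560054132095
s -0.35 lat 0.08 h 2.89 [ 0.01 -0.18  0.01]
0.03 [-24.9   8.6 -15.1]
0.02 [-16.7   5.7 -10.1]
0.01 [-8.5  2.9 -5.1]
0 [-0.4  0.  -0.1]
-0.002 [ 1.3 -0.5  0.9]
```

Call:
carry_out:
  targets:
    - [[1,-0.8,0.3,-0.5,0,0,0],[1,-0.3,0.1,-1.4,0,0,0],[1,0.1,0,-2.2,0,0,0],[1,0.1,0,-2.2,0,0,0],[1,0.1,0,-2.2,0,0,0]]
  squeeze: 30

```text
time_s: 19.65
position: [0.5838, 0.1942, 0.1251]
tool_rot: [[0.819, 0.471, 0.329], [-0.285, -0.165, 0.944], [0.499, -0.867, -0.001]]
ft_force: [-2.8, 0.8, -2.2]
grip_width: 0.011
```

```bash
python3 st.py
```

```text
19.65 [0.58383596 0.19424914 0.12507937] F [-3.60099879 -0.10871507 -0.45272243] 0.010958711152859534
s -0.25 lat 0.04 h 0.71 [ 0.02 -0.1   0.02]
0.03 [-25.8   8.9 -13.1]
0.02 [-17.7   6.1  -8.1]
0.01 [-9.5  3.3 -3.1]
0 [-1.3  0.4  1.9]
-0.002 [ 0.3 -0.2  2.9]
```

Call:
carry_out:
  targets:
    - [[0.85,0,0,0,0,0,0],[0.8,0,0,0,0,0,0],[0.7,0,0,0,0,0,0],[0.6,0,0,0,0,0,0],[0.5,0,0,0,0,0,0],[0.4,0,0,0,0,0,0],[0.4,-0.5,0.2,0.9,0,0,0],[0.4,-5,1.7,9,0,0,0],[0.4,-14,5,26,0,0,0],[0.4,-28,10,52,0,0,0],[0.4,-47,16.4,87,0,0,0],[0.4,-66,23,121,0,0,0],[0.4,-66,23,121,0,0,0],[0.4,-66,23,121,0,0,0]]

```text
time_s: 20.82
position: [0.5174, 0.2181, 0.2491]
tool_rot: [[0.816, 0.475, 0.328], [-0.284, -0.163, 0.945], [0.502, -0.865, 0.003]]
ft_force: [-0.0, -0.2, -1.0]
grip_width: 0.0509
```

```bash
python3 st.py|head -1; python3 - <<'E'
from plan import *
from rig import get_image
d=get_image("scene");pickle.dump(d,open("s10.pkl","wb"))
im=cv2.resize(d["img"][215:275,350:420,::-1],None,fx=10,fy=10,interpolation=cv2.INTER_CUBIC)
cv2.imwrite("pics/s10.png",im)
bias=np.array([.00295,-.00095,0])
org=B+bias
for P in cliparts:
    q=(proj(d,P@R.T+org)-[350,215]+.5)*10-.5
    cv2.polylines(im,[cv2.convexHull(q.astype(np.int32))],True,(0,0,255),1)
for P in pressP([org[0],org[1],YAW],j=.012):
    q=(proj(d,P)-[350,215]+.5)*10-.5
    cv2.polylines(im,[cv2.convexHull(q.astype(np.int32))],True,(255,255,0),1)
cv2.imwrite("pics/s11.png",im)
E
```

```text
20.8167 [0.51738547 0.21811177 0.24909372] F [-0.45630896 -0.18444381 -0.90043108] 0.05086908059014459
```

View pics/s10.png

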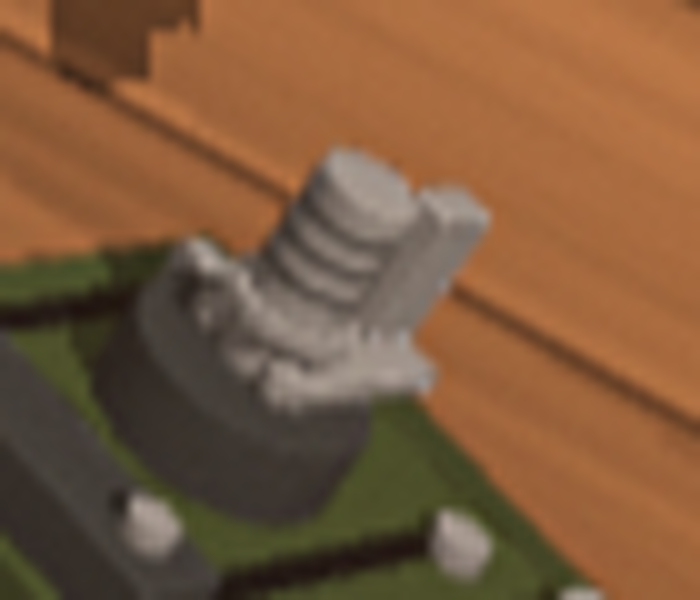

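View pics/s11.png

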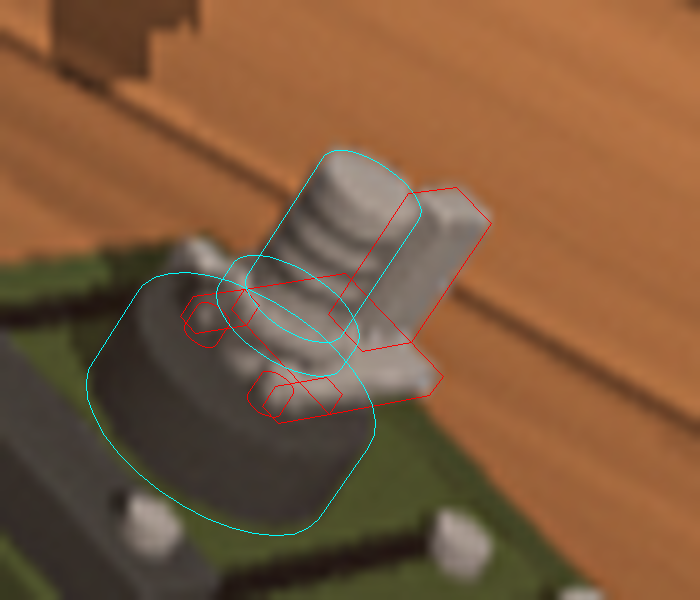

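```bash
python3 -c "
from rig import env
env.close_job(); print(env.observe()['time_s'])"
```

```text
the job is handed in; nothing more can be done
the job is handed in; nothing more can be done
```

The stop pin is up at its stop and the clip is snapped home in the groove. I released the clip, backed the arm clear and handed the job in. The last clock reading was 20.8 s of the 51 s allowed. No verdict was reported.

- **Pin:** I pulled it by the knob until it hit a hard stop, then pulled once more to confirm. The first image fit showed it starting at about 2 mm rather than 0. Fits after the pull gave 12.1–12.2 mm. After the clip went in I checked its height only with an overlay, where it still matched the fully-up position.
- **Clip:** I took the smaller steel clip by its tab and pushed it uphill. It met about 5 N on the way in, then the force dropped as it snapped. It then hit firm contact within about 0.4 mm of centre.
- **Final image:** Overlaying the expected shapes on the last picture, the pin (up) and the clip (home) matched to about 1 pixel. The clip looked slightly above its resting height, by less than about 1 mm. The leg positions could only be judged from the snap and this picture.
- **Disagreement:** The two cameras differed by about 2–4 mm on where things were. I settled the pin axis by gripping the knob in two directions, and both agreed with the averaged position to within about 0.3 mm.
- **Collar, wrench and oil can:** The arm never went near them at low height, but I did not measure their positions again afterwards.

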